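Snug the screw clamp on the tag block

ROBOT

A 6-joint arm with a two-finger parallel gripper is mounted at the origin on a cart in front of the work surface, level with it; the furniture and walls round the work are solid. World frame = base frame: x ahead of the robot, y to its left, z up, the work surface at z = 0. Lengths are in mm, angles in degrees, forces in N, time in s.
With the tool pointing down it reaches from about 400 to 825 mm from the base axis. Payload 7 kg.
Tool frame: the origin (TCP) lies on the mounting face of the last link; the fingertips stand 178 mm ahead of it and the grasp point (between the pads) lies 159 mm ahead of it; y points along the fingers, z is the direction in which the jaws open and shut, and the axes are right-handed (so a half turn about y gives the same grasp; the last joint's range is limited). The gripper opens to 88 mm and grips with 3 to 60 N. Pads are 19 mm wide; open, the fingers measure 130 mm over their backs; the gripper's body (78 mm by 193 mm) begins 47 mm behind the grasp point.
Start: joints at [85.205, 20.546, 0.682, 0, -70.136, -16.507], TCP at [245.23, 628.855, 404.661] pointing down, gripper open.
Joint ranges: [-176.03, 176.03], [-82.01, 121.73], [-58.28, 71.71], [-173.87, 95.51], [-174.79, -0.11], [-173.66, 173.66]. Speed limits (degrees/s): [136.94, 136.94, 172.46, 180, 180, 180].

INTERFACE

Orientations are given as [roll, pitch, yaw] about the fixed x, y, z axes, in that order (R = Rz(yaw) Ry(pitch) Rx(roll)).
In Python, from station import r gives the robot as it stands.
- The arm moves only by the tool move_arm, never from a script. Its argument "steps" is text: rows parted by semicolons, each of 6 numbers parted by spaces: the shift along the tool's x, y, z in units of 600 mm (1.0 is 600 mm), then the turn, a rotation vector about the tool's x, y, z in units of 30 degrees (1.0 is 30 degrees). A call has 1 to 10 rows; each row shifts and turns the pose as measured when the row begins, along the tool's axes as they then stand; what a row does not reach is not made up. A row lasts 1/12 s, in which the tool goes at most 41.7 mm and 7.16 degrees, less where a joint would pass 70% of its speed; a pose out of reach is approached as far as the arm can. A call with a number of a shift or a turn outside -1 to 1 is refused whole. A call with a gripper value outside its range is refused whole. "claw" is the gripper's target within -1 to 1 (shut at 1, half-way at 0, fully open at -1), set as the call begins (left out, the last holds). The fingers move at their own pace and stop on an object; the grip force is fixed at half the most. Time passes only in rows, so rows that do not move let the fingers close. It gives the time, the measured TCP pose, the force and the opening at its end, in the units of the state.
- r.state(): the state, without advancing time (a new reading comes with each control period).
- r.get_image(name): name is "side" or "top" or "wrist"; returns (picture, depth): 384x512x3 uint8, red, green, blue; 384x512 float32, mm along the optical axis (not along the pixel's ray), 0 where there is no reading.
- r.camera_model(name): a dict with "K" (3x3 intrinsics, pixels), "xyz" and "orientation" of the camera in the world. Camera axes: x right, y down, z forward; pixel columns grow to the right and rows downward; lengths in mm; the calibration is good to about 2 mm. A picture is of the moment at which its call begins: read the wrist's pose just before it. camera_model takes no time and is no camera call; for the wrist camera it gives the pose at the moment of the call.
- r.finish_job(): hands the job in, once; it reports no verdict.
The state is a dict: "time_s": time; "qpos": joint angles; "qvel": joint speeds; "tau": joint torques, N m; "ee_pos": TCP position; "ee_rot": TCP orientation; "ft_force": force on the tool from outside, world axes, zero at the start; "moment": the same for the moment, N m; "gripper_width": finger opening in mm.
Only numpy, scipy, OpenCV 4.12 (cv2) and the standard library are available. Lean on these libraries where they do the work, as an engineer would, in place of code of your own. Each camera call takes 0.05 s, during which the arm holds its last target. There are 200 camera calls.

TASK

Two green screw clamps stand on the bench. On the one that holds the buff block of luggage tags, turn the black T-handle clockwise (seen from above) until its pad meets the block, then snug it by feel about 25 degrees further, firm but not crushing, and let go. Leave the other clamp, the one with the black notebook, as it is, and leave the block where it lies.

Things in the scene. Friction and masses are not known exactly. Their poses are not given: they have to be found in the camera images.
- tag_grip (a point): Centre of the T-handle of the green clamp (fixed) that holds the tag block, on its vertical screw axis: a black bar 78 mm long, 14 wide, 24 tall (12 above and below this point). x runs along the bar and turns with it, z is up; pinch it across the 14 mm from above. It is 146 mm over the bench, 34 mm above the clamp's arm, and stays at that height as it turns.
- tag_handle (a joint): Turn of that handle in rad; grows clockwise seen from above (tightening). The steep screw takes the pad down 6 mm per rad. Turning takes about 0.15 N m when free, plus 0.006 N m for each N of pad force; it stays where it is left. The pad meets the block after 0.2 to 1.0 rad, so one grasp suffices.
- tag_pad: Round rubber pad, 40 mm across, at the foot of that clamp's screw; origin at the centre of its underside, z up. It is sprung on the screw, about 5 N per mm: after meeting the block each rad of turn adds about 25 to 30 N.
- tag_block: Buff block of luggage tags, 95 x 48 x 18 mm, loose, lying flat on the clamp's bed under the pad; origin at the centre of its underside (14 mm over the bench), z up, so its top is 18 mm above the origin.
- book_tip (a point): On the other clamp, which holds the black notebook (148 x 110 mm): a point on its identical T-handle, 35 mm out along the bar from the screw axis. That handle must not be turned.

How it is judged:
By the outcome, as a careful person would: the job done as asked, in the order asked, and still so for the second after the job is handed in, with the robot touching nothing.
It also fails if it takes over 42 s, if anything falls off the work surface, if the arm or the gripper's body presses on something with over 40 N, if the wrist force passes 120 N, or if a joint passes its speed limit or range.

## Working session

There is one attempt and no reset: what is moved stays moved. The work goes in short steps, Python scripts to look and compute and a tool call to move; the robot and the scene stay as the last step left them, time stands still between calls to the robot, and variables do not carry over. Pictures are saved under pics/ and viewed, about 8 in all and at most 12, crops included, and the job is handed in when it is done.

Besides the shell and the picture viewer there is one more tool, called after "Call:" by a JSON object that holds its "op" and its "data". move_arm: Moves the arm, as the interface text tells. Shifts and turns lie within -1 to 1; 1 stands for 600 mm of shift or 30 degrees of turn. Its arguments: {"type":"object","properties":{"steps":{"type":"string"},"claw":{"type":"number"}},"required":["steps"]}

```bash
mkdir -p pics; python3 - <<'E'
from station import r
import cv2,numpy as np
s=r.state(); print(s)
ims=[]
for n in("side","top"):
    p,d=r.get_image(n); np.savez(f"pics/{n}0.npz",p=p,d=d); cv2.imwrite(f"pics/{n}0.png",p[...,::-1]); print(n,r.camera_model(n))
E
```

```text
{'time_s': 0.0, 'qpos': array([ 8.52050719e+01,  2.05918500e+01,  6.34469932e-01, -2.10050082e-02,
       -7.01362591e+01, -1.65039779e+01]), 'qvel': array([ 0.02343227, -0.01181423,  0.03288708,  0.10472343, -0.00904793,
        0.01447397]), 'tau': array([-2.05123561e-04, -5.82707798e+01,  2.93053526e+01,  6.99675679e+00,
        6.88621847e-03, -1.91535955e-04]), 'ee_pos': array([245.14223126, 628.70534935, 403.72026637]), 'ee_rot': array([-8.99046088e+01,  7.67137765e-03,  1.58693947e+02]), 'ft_force': array([-0.17160178,  0.08578043,  0.40191902]), 'moment': array([0.01726706, 0.04540697, 0.01305855]), 'gripper_width': 87.58310343789414}
side {'K': array([[428.14997381,   0.        , 250.99771431],
       [  0.        , 428.14997381, 188.06877092],
       [  0.        ,   0.        ,   1.        ]]), 'xyz': array([ 302.22425072, -682.31572782,  792.67163773]), 'orientation': array([-133.09401842,   -0.86981319,  -18.01942484])}
top {'K': array([[476.67606865,   0.        , 264.49673638],
       [  0.        , 476.67606865, 188.41573687],
       [  0.        ,   0.        ,   1.        ]]), 'xyz': array([ 458.68538289,    3.40796642, 1219.55614714]), 'orientation': array([-175.10906522,   -1.17996891,  -89.14495963])}
```

View pics/top0.png

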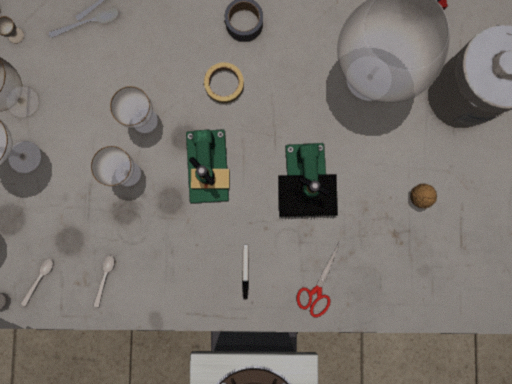

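View pics/side0.png

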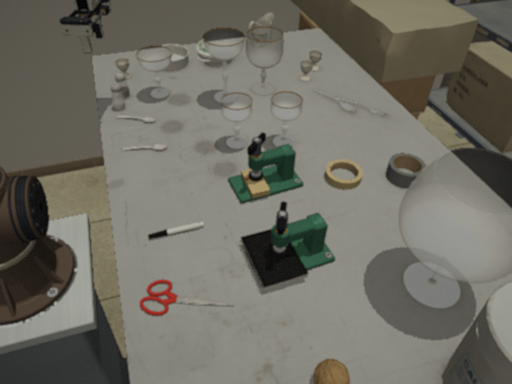

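The tag clamp is at about (204,172) in the top view, with stemware to its left between it and the arm. The notebook clamp is at (312,185). Next: the handle, from depth.

```bash
cat > h.py <<'E'
import numpy as np,cv2
from scipy.spatial.transform import Rotation as Ro
def pts(cm,d):
    K=cm["K"];v,u=np.mgrid[:d.shape[0],:d.shape[1]]
    c=np.stack([(u-K[0,2])/K[0,0]*d,(v-K[1,2])/K[1,1]*d,d],-1)
    return c@Ro.from_euler("xyz",cm["orientation"],degrees=True).as_matrix().T+cm["xyz"]
E
python3 - <<'E'
from station import r
from h import *
for n,box in(("top",(130,215,170,345)),("side",(125,290,225,340))):
    z=np.load(f"pics/{n}0.npz");P=pts(r.camera_model(n),z["d"]);p=z["p"].astype(int)
    dark=(p.max(-1)<75)&(z["d"]>0)&(P[...,2]>125)&(P[...,2]<170)
    m=np.zeros_like(dark);a,b,c,d=box;m[a:b,c:d]=dark[a:b,c:d]
    k,l,st,ce=cv2.connectedComponentsWithStats(m.astype(np.uint8))
    for i in range(1,k):
        if st[i,4]>15:
            q=P[l==i];print(n,ce[i],st[i],q.mean(0),q.min(0),q.max(0));w=np.linalg.svd(q[:,:2]-q[:,:2].mean(0),full_matrices=False);print(np.degrees(np.arctan2(w[2][0,1],w[2][0,0])),w[1])
    if n=="top":
        Z=P[...,2]; ok=(z["d"]>0)
        for nm,(a,b,c,d) in dict(g1=(85,135,105,160),g2=(145,190,90,145),all=(0,330,0,220)).items():print(nm,np.nanmax(Z[a:b,c:d][ok[a:b,c:d]]))
        cv2.imwrite("pics/t1.png",cv2.resize(z["p"][120:220,170:350,::-1],None,fx=4,fy=4,interpolation=cv2.INTER_CUBIC))
        tall=(Z>60)&ok; k,l,st,ce=cv2.connectedComponentsWithStats(tall.astype(np.uint8))
        for i in range(1,k):
            if st[i,4]>20: q=P[l==i];print(ce[i].round(),q.min(0).round(),q.max(0).round())
E
```

```text
top [201.6507177  170.77990431] [189 157  26  29 209] [587.23874463 124.19405559 156.88777763] [556.97119282  96.04749581 129.11506272] [618.32227802 153.40851649 162.82504291]
-137.76675263859107 [327.2304282   75.38502447]
top [313.79079498 186.0292887 ] [298 176  33  20 239] [ 557.32583542 -127.83241053  155.20465921] [ 537.39287757 -164.8597758   127.38671315] [579.81631654 -92.78675907 163.38002595]
64.38389122211177 [345.34195115  85.91247872]
g1 155.05912949416756
g2 153.07327064459923
all 224.93480769910673
[425.  59.] [ 724. -575.   60.] [1045. -171.  322.]
[ 9. 85.] [718. 543.  94.] [835. 616. 211.]
[131. 107.] [689. 247.  89.] [781. 338. 155.]
[  5. 143.] [588. 525.  61.] [684. 593. 225.]
[203. 156.] [557.  96.  61.] [692. 156. 163.]
[310. 171.] [ 537. -165.   60.] [663. -93. 163.]
[112. 166.] [552. 285.  88.] [642. 374. 153.]
side [256.16161616 144.91414141] [248 133  18  23 198] [585.48444972 115.07914352 147.77554599] [558.05438498  93.07871179 125.08298532] [618.13980302 147.97568642 159.28575731]
-138.50166030108923 [307.06718519  59.04694805]
side [282.91666667 206.16666667] [280 202   7   9  48] [ 568.43041933 -110.40981965  156.24809784] [ 559.27542176 -121.95868294  151.34502651] [579.01204241 -99.11005324 158.86412235]
-119.22544665574017 [51.45895954 22.26461731]
side [280.90909091 223.99431818] [276 214  12  21 176] [ 549.06109904 -150.50291673  149.77265395] [ 536.17509574 -167.85853217  125.79456245] [ 568.14902182 -127.21756124  158.38465199]
-121.100456607386 [174.32811194  75.20482762]
```

View pics/t1.png

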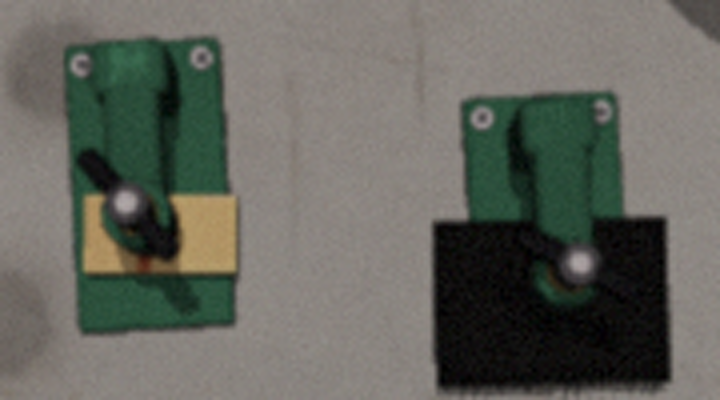

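Handle axis is about (587,124), agreed by both cameras, with the bar at about 42° (42.2 top, 41.5 side) and its top at z≈158 as expected. I'll move in at the current height, which clears the 155 mm glasses.

Call:
{"op": "move_arm", "data": {"steps": "-0.052 0 0.036 0 0 0;-0.052 0 0.036 0 0 0;-0.052 0 0.036 0 0 0;-0.052 0 0.036 0 0 0;-0.052 0 0.036 0 0 0;-0.052 0 0.036 0 0 0;-0.052 0 0.036 0 0 0;-0.052 0 0.036 0 0 0", "claw": -1}}

```text
time_s: 0.77
ee_pos: [416.4, 372.4, 398.8]
ee_rot: [-89.5, -0.0, 159.3]
ft_force: [0.7, 0.3, 0.3]
gripper_width: 87.9
```

Call:
{"op": "move_arm", "data": {"steps": "-0.052 0 0.036 0 0 0;-0.052 0 0.036 0 0 0;-0.052 0 0.036 0 0 0;-0.052 0 0.036 0 0 0;-0.052 0 0.036 0 0 0;-0.052 0 0.036 0 0 0;-0.052 0 0.036 0 0 0;-0.03 0 0.02 0 0 0;0 0 0 0 0.22 0;0 0 0 0 0.22 0"}}

```text
time_s: 1.6
ee_pos: [587.3, 115.1, 397.6]
ee_rot: [-89.2, -0.0, 145.6]
ft_force: [-0.6, -0.7, -0.4]
gripper_width: 87.6
```

Call:
{"op": "move_arm", "data": {"steps": "0 0 0 0 0.22 0;0 0 0 0 0.22 0;0 0 0 0 0.22 0;0 0 0 0 0.22 0;0 0 0 0 0.22 0;0 0 0 0 0.22 0;0 0 0 0 0.22 0;0 0 0 0 0.22 0"}}

```text
time_s: 2.27
ee_pos: [587.2, 112.2, 393.2]
ee_rot: [-89.1, 0.8, 89.8]
ft_force: [-0.0, -0.5, 0.1]
gripper_width: 87.6
```

Call:
{"op": "move_arm", "data": {"steps": "0 0 0 0 0.22 0;0 0 0 0 0.22 0;0 0 0 0 0.22 0;0 0 0 0 0.22 0;0 0 0 0 0.22 0;0 0 0 0 0.22 0;0 0 0 0 0.22 0;0 0 0 0 0 0"}}

```text
time_s: 2.93
ee_pos: [586.0, 111.8, 389.6]
ee_rot: [-89.8, 1.6, 40.8]
ft_force: [-0.1, 0.0, -0.8]
gripper_width: 87.5
```

```bash
cat > go.py <<'E'
# tool-frame shift/turn (in units) from the measured pose to a target TCP and orientation
from station import r
from h import *
def to(p,rpy):
    s=r.state();R=Ro.from_euler("xyz",s["ee_rot"],degrees=True)
    d=R.inv().apply(np.array(p)-s["ee_pos"])/600
    t=(R.inv()*Ro.from_euler("xyz",rpy,degrees=True)).as_rotvec(degrees=True)/30
    print("at",s["ee_pos"].round(1),s["ee_rot"].round(2),s["qpos"].round(1),"need",d.round(4),t.round(3))
E
python3 - <<'E'
from go import *
to((587,124,350),(-90,0,42))
cm=r.camera_model("wrist");p,d=r.get_image("wrist")
P=pts(cm,d);q=p.astype(int)
m=((q.max(-1)<75)&(d>0)&(P[...,2]>135)&(P[...,2]<175)&(np.hypot(P[...,0]-587,P[...,1]-124)<60)).astype(np.uint8)
k,l,st,ce=cv2.connectedComponentsWithStats(m)
for i in range(1,k):
    if st[i,4]>60:
        a=P[l==i];(c,sz,an)=cv2.minAreaRect(a[:,:2].astype(np.float32));b=cv2.boxPoints((c,sz,an));e=max((b[1]-b[0],b[2]-b[1]),key=np.linalg.norm)
        w=np.linalg.svd(a[:,:2]-a[:,:2].mean(0),full_matrices=False)[2][0]
        print(ce[i],st[i,4],a.mean(0),a[:,2].max(),c,sz,np.degrees(np.arctan2(e[1],e[0])),np.degrees(np.arctan2(w[1],w[0])))
g=(q[...,1]>q[...,0]*1.3)&(d>0)&(abs(P[...,1]-124)<60);print("green z max",np.percentile(P[g][:,2],99.5))
cv2.imwrite("pics/w1.png",p[...,::-1])
E
```

```text
at [586.  111.8 389.6] [-89.82   1.56  40.83] [ 29.6  14.3 -10.3   0.1 -67.  -78.8] need [0.0163 0.0656 0.014 ] [-0.006 -0.039 -0.052]
[262.83333333 203.7642998 ] 1014 [573.82845608 109.98353254 155.81485947] 160.30216234934562 (573.24267578125, 111.78683471679688) (39.36076354980469, 23.20999526977539) 37.0477 43.34421258504789
[264.26426426 249.17117117] 333 [601.55682679 135.8225436  157.43606776] 160.39526125489087 (601.13720703125, 135.3459930419922) (21.577857971191406, 13.198705673217773) 41.40197 46.215116589908796
green z max 318.40909218659976
```

View pics/w1.png

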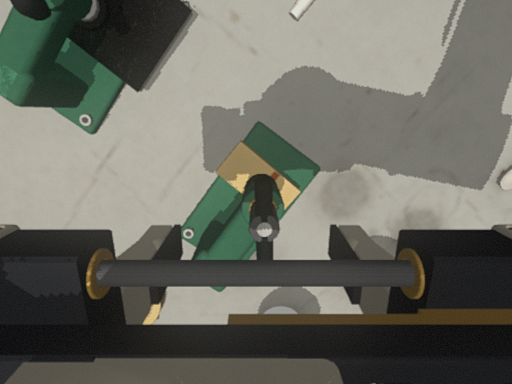

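The wrist view shows the bar upright between the jaws at columns 250–278, with the silver knob at (264,229). The far end of the bar is hidden by the gripper's crossbar. Measuring the knob itself next.

```bash
python3 - <<'E'
from go import *
cm=r.camera_model("wrist");p,d=r.get_image("wrist");P=pts(cm,d);q=p.astype(int)
m=(P[...,2]>159)&(d>0)&(P[...,2]<200)&(q.min(-1)>90)&(np.hypot(P[...,0]-587,P[...,1]-124)<40)
print(m.sum(),P[m].mean(0),np.ptp(P[m],0), np.argwhere(m).mean(0))
# bar sides: dark points at bar-top height on near half, coordinates along/across 42 deg about (587,124)
m=(P[...,2]>154)&(P[...,2]<162)&(d>0)&(q.max(-1)<80)&(np.hypot(P[...,0]-587,P[...,1]-124)<60)
a=P[m][:,:2]-[587,124];t=np.radians(42);u=a@[np.cos(t),np.sin(t)];v=a@[-np.sin(t),np.cos(t)]
for lo in range(-45,45,10):
    s=(u>=lo)&(u<lo+10)
    if s.sum()>20: print(lo,s.sum(),np.percentile(v[s],[2,50,98]).round(1),u[s].min().round(1))
E
```

```text
86 [588.57973524 123.82858328 159.4019395 ] [13.88076558 13.94936274  1.56469807] [229.91860465 263.6627907 ]
-45 62 [-6.6 -1.4  4. ] -38.1
-35 222 [-8.3 -1.5  4.8] -35.0
-25 210 [-7.7 -1.5  4.8] -24.9
-15 259 [-10.2  -1.6   7.7] -15.0
-5 123 [-12.7  -5.6  10.2] -4.9
5 103 [-7.3 -1.7  4.8] 7.1
15 177 [-7.4 -1.   4.8] 15.0
25 51 [-7.5 -1.8  4.9] 25.1
```

```bash
python3 -c "
from go import *
to((588.3,123.3,380),(-90,0,42))"
```

```text
at [586.1 111.9 389.7] [-89.82   1.55  41.37] [ 29.6  14.3 -10.3   0.1 -67.  -78.3] need [0.0158 0.0157 0.0118] [-0.006 -0.021 -0.052]
```

Call:
{"op": "move_arm", "data": {"steps": "0.016 0.016 0.012 -0.006 -0.02 -0.052;0 0 0 0 0 0;0 0.03 0 0 0 0;0 0.03 0 0 0 0;0 0 0 0 0 0"}}

```text
time_s: 3.45
ee_pos: [588.6, 123.6, 343.9]
ee_rot: [-90.0, -0.1, 43.1]
ft_force: [0.2, -0.5, -1.1]
gripper_width: 88.0
```

```bash
python3 -c "
from go import *
to((588.3,123.3,307),(-90,0,42))"
```

```text
at [588.6 123.6 343.9] [-90.05  -0.14  43.08] [ 30.5  16.3 -13.9   0.  -59.8 -77.4] need [-0.0008  0.0616  0.    ] [0.002 0.036 0.005]
```

Call:
{"op": "move_arm", "data": {"steps": "0 0.025 0 0 0.03 0.005;0 0.025 0 0 0 0;0 0.012 0 0 0 0;0 0 0 0 0 0"}}

```text
time_s: 3.78
ee_pos: [589.3, 123.2, 308.4]
ee_rot: [-90.1, 0.0, 42.7]
ft_force: [-1.1, -0.2, -0.5]
gripper_width: 87.6
```

```bash
python3 -c "
from go import *
to((588.3,123.3,307),(-90,0,42))"
```

```text
at [589.3 123.2 308.4] [-9.013e+01  4.000e-02  4.269e+01] [ 30.4  18.2 -16.2   0.2 -55.6 -77.8] need [-0.0012  0.0023  0.0013] [ 0.004  0.023 -0.001]
```

Call:
{"op": "move_arm", "data": {"steps": "-0.001 0.002 0.001 0 0.02 0;0 0 0 0 0 0;0 0 0 0 0 0;0 0 0 0 0 0;0 0 0 0 0 0;0 0 0 0 0 0", "claw": 1}}

```text
time_s: 4.28
ee_pos: [589.6, 123.4, 311.7]
ee_rot: [-90.2, -0.2, 42.2]
ft_force: [-0.5, 0.7, 0.5]
gripper_width: 53.4
```

Call:
{"op": "move_arm", "data": {"steps": "0 0 0 0 0 0;0 0 0 0 0 0;0 0 0 0 0 0;0 0 0 0 0 0"}}

```text
time_s: 4.62
ee_pos: [589.3, 123.9, 312.3]
ee_rot: [-90.2, -0.3, 42.2]
ft_force: [-14.8, 17.0, 7.9]
gripper_width: 26.7
```

```bash
python3 -c "
from go import *
to((588.3,123.3,307),(-90,0,42));s=r.state();print(s['ft_force'],s['moment'],s['gripper_width'])"
```

```text
at [589.3 123.9 312.3] [-90.19  -0.26  42.21] [ 30.5  17.9 -16.1   0.2 -55.7 -78.4] need [-0.0019  0.0089  0.0004] [0.006 0.007 0.009]
[-14.81865206  16.95691562   7.93155781] [ 6.64131966  5.43915707 -0.00777759] 26.66007716396304
```

```bash
python3 - <<'E'
from go import *
p,d=r.get_image("wrist");a=cv2.resize(p[100:340,120:400,::-1],None,fx=2,fy=2)
p,d=r.get_image("side");b=cv2.resize(p[60:220,200:320,::-1],None,fx=3,fy=3)
c=np.zeros((480,560+360,3),np.uint8);c[:,:560]=a;c[:,560:]=b
cv2.imwrite("pics/g1.png",cv2.resize(c,None,fx=.86,fy=.86));s=r.state();print(s['ee_pos'],s['ft_force'],s['moment'],s['gripper_width'])
E
```

```text
[588.67677122 124.5743971  312.32230869] [-7.26143444  8.26140317  4.07650105] [ 3.20243121  2.86351551 -0.01229755] 23.914689416005384
```

View pics/g1.png

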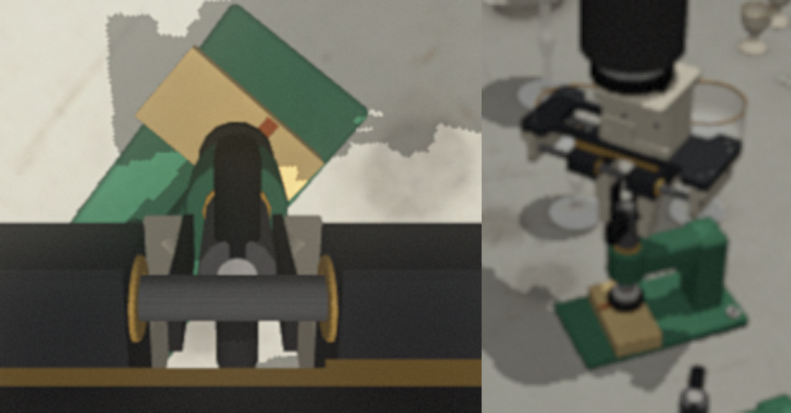

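Call:
{"op": "move_arm", "data": {"steps": "0 0 0 0 0 0;0 0 0 0 0 0;0 0 0 0 0 0;0 0 0 0 0 0;0 0 0 0 0 0;0 0 0 0 0 0"}}

```text
time_s: 5.22
ee_pos: [588.6, 124.7, 312.3]
ee_rot: [-90.1, -0.3, 42.2]
ft_force: [-0.6, 0.2, 0.7]
gripper_width: 24.0
```

```bash
python3 - <<'E'
from go import *
to((588.3,123.3,307),(-90,0,42))
s=r.state();print(s['ft_force'],s['moment'],s['gripper_width'])
E
```

```text
at [588.6 124.7 312.3] [-90.1   -0.25  42.22] [ 30.6  17.9 -16.1   0.1 -55.7 -78.4] need [-0.002   0.0089 -0.0014] [0.003 0.007 0.008]
[-0.56096404  0.21259649  0.74471292] [0.29834397 0.16327405 0.02620167] 23.998375448889572
```

```bash
python3 - <<'E'
from go import *
t=np.radians(42)
def prof(P,d,nm,zs=range(112,170,4)):
    a=P[...,:2]-[588.3,123.6];u=a@[np.cos(t),np.sin(t)];v=a@[-np.sin(t),np.cos(t)]
    for lab,U in(("hub",abs(u)<8),("arm-",(u<-16)&(u>-36)),("arm+",(u>16)&(u<36))):
        m=(d>0)&U&(abs(v)<30)
        print(nm,lab,[(z,int(s.sum()),*np.percentile(v[s],[3,97]).round()) for z in zs for s in [m&(P[...,2]>=z)&(P[...,2]<z+4)] if s.sum()>3])
for n in("side","top"):
    z=np.load(f"pics/{n}0.npz");prof(pts(r.camera_model(n),z["d"]),z["d"],n)
cm=r.camera_model("wrist");p,d=r.get_image("wrist");prof(pts(cm,d),d,"wrist")
E
```

```text
side hub [(112, 5, np.float64(-11.0), np.float64(-10.0)), (116, 4, np.float64(-11.0), np.float64(-7.0)), (124, 5, np.float64(-12.0), np.float64(-7.0)), (128, 5, np.float64(-12.0), np.float64(-7.0)), (140, 5, np.float64(-12.0), np.float64(-9.0)), (144, 4, np.float64(-12.0), np.float64(-8.0)), (152, 16, np.float64(-11.0), np.float64(13.0)), (156, 26, np.float64(-10.0), np.float64(9.0))]
side arm- [(140, 6, np.float64(-7.0), np.float64(-4.0)), (144, 6, np.float64(-7.0), np.float64(-4.0)), (148, 4, np.float64(-6.0), np.float64(-5.0)), (152, 18, np.float64(-7.0), np.float64(7.0)), (156, 12, np.float64(-6.0), np.float64(4.0))]
side arm+ [(144, 4, np.float64(-7.0), np.float64(-5.0)), (148, 5, np.float64(-7.0), np.float64(-5.0)), (152, 17, np.float64(-6.0), np.float64(5.0)), (156, 6, np.float64(-4.0), np.float64(4.0))]
top hub [(152, 9, np.float64(-9.0), np.float64(12.0)), (156, 50, np.float64(-10.0), np.float64(12.0)), (160, 15, np.float64(-3.0), np.float64(9.0))]
top arm- [(152, 13, np.float64(-6.0), np.float64(7.0)), (156, 35, np.float64(-4.0), np.float64(6.0)), (160, 5, np.float64(-2.0),
[... 358 characters left out ...]
4(11.0)), (128, 18, np.float64(-12.0), np.float64(11.0)), (132, 24, np.float64(-12.0), np.float64(11.0)), (136, 19, np.float64(-13.0), np.float64(12.0)), (140, 48, np.float64(-13.0), np.float64(12.0)), (144, 28, np.float64(-12.0), np.float64(12.0)), (148, 58, np.float64(-13.0), np.float64(12.0)), (152, 78, np.float64(-18.0), np.float64(18.0)), (156, 650, np.float64(-12.0), np.float64(12.0)), (160, 26, np.float64(-12.0), np.float64(12.0)), (168, 8, np.float64(-12.0), np.float64(12.0))]
wrist arm- [(152, 141, np.float64(-7.0), np.float64(7.0)), (156, 923, np.float64(-6.0), np.float64(5.0))]
wrist arm+ [(152, 72, np.float64(-7.0), np.float64(7.0)), (156, 588, np.float64(-6.0), np.float64(6.0))]
```

The jaws stopped at 24.0 mm. A 24 mm round hub surrounds the screw axis from z 112 to 158, so this grip holds only by friction. I'll release and pinch the plain 14 mm bar about 25 mm out from the axis, on the robot's side, which gives a positive drive.

Call:
{"op": "move_arm", "data": {"steps": "0 0 0 0 0 0;0 0 0 0 0 0;0 0 0 0 0 0;-0.021 0.008 0 0 0 0;-0.021 0 0 0 0 0;0 0 0 0 0 0", "claw": -0.3}}

```text
time_s: 5.77
ee_pos: [569.5, 107.1, 306.9]
ee_rot: [-90.1, -0.2, 42.2]
ft_force: [-0.3, 0.3, 0.1]
gripper_width: 55.2
```

```bash
python3 - <<'E'
from go import *
c=np.array([588.4,124.3])-25.5*np.array([np.cos(np.radians(42)),np.sin(np.radians(42))]);print(c)
to((*c,307),(-90,0,42))
s=r.state();print(s['ft_force'],s['moment'],s['gripper_width'])
E
```

```text
[569.44980695 107.23716954]
at [569.5 107.1 306.9] [-90.12  -0.22  42.25] [ 30.   16.3 -19.3   0.1 -54.2 -77.8] need [ 0.0001 -0.0002  0.0003] [0.004 0.008 0.007]
[-0.3326875   0.2577678   0.08810826] [ 0.06329145 -0.01630316 -0.00710269] 55.220996396290445
```

Call:
{"op": "move_arm", "data": {"steps": "0 0.001 0 0 0 0;0 0.001 0 0 0 0;0 0.001 0 0 0 0;0 0 0 0 0 0;0 0 0 0 0 0;0 0 0 0 0 0;0 0 0 0 0 0;0 0 0 0 0 0;0 0 0 0 0 0;0 0 0 0 0 0", "claw": 1}}

```text
time_s: 6.6
ee_pos: [570.0, 107.7, 306.0]
ee_rot: [-90.1, -0.3, 42.3]
ft_force: [-0.8, 0.5, -0.2]
gripper_width: 13.6
```

```bash
cat > feel.py <<'E'
# angle turned and torque about the screw axis (felt, clockwise load positive)
from go import *
A=np.array([588.4,124.3,0])
def feel():
    s=r.state();R=Ro.from_euler("xyz",s["ee_rot"],degrees=True);x=R.apply([1,0,0]);e=s["ee_pos"]-A
    rad=np.array([e[0],e[1],0]);M=s["moment"][2]+np.cross(rad/1000,s["ft_force"])[2]
    print("t",s["time_s"],"yaw",s["ee_rot"].round(2),"pos",s["ee_pos"].round(1),"bearing",np.degrees(np.arctan2(-e[1],-e[0])).round(2),"rad",np.hypot(e[0],e[1]).round(1),"axis torque",M.round(3),"F",s["ft_force"].round(2),"Mz",s["moment"][2].round(3),"w",s["gripper_width"].round(1),"q6",s["qpos"][5].round(1))
E
python3 -c "
from feel import *
feel()"
```

```text
Traceback (most recent call last):
  File "feel.py", line 7, in feel
    print("t",s["time_s"],"yaw",s["ee_rot"].round(2),"pos",s["ee_pos"].round(1),"bearing",np.degrees(np.arctan2(-e[1],-e[0])).round(2),"rad",np.hypot(e[0],e[1]).round(1),"axis torque",M.round(3),"F",s["ft_force"].round(2),"Mz",s["moment"][2].round(3),"w",s["gripper_width"].round(1),"q6",s["qpos"][5].round(1))
                                                                                                                                                                                                                                                               ^^^^^^^^^^^^^^^^^^^^^^^^
AttributeError: 'float' object has no attribute 'round'
```

```bash
sed -i 's/s\["gripper_width"\].round(1)/round(s["gripper_width"],1)/' feel.py; python3 -c "
from feel import *
feel()
p,d=r.get_image('side');np.savez('pics/side1.npz',p=p,d=d)
feel();r.get_image('side');feel()"
```

```text
t 6.6 yaw [-90.14  -0.28  42.3 ] pos [570.  107.7 306. ] bearing 42.05 rad 24.8 axis torque 0.045 F [-0.84  0.48 -0.16] Mz 0.067 w 13.6 q6 -77.8
t 6.65 yaw [-90.14  -0.28  42.29] pos [570.  107.7 306. ] bearing 42.07 rad 24.8 axis torque 0.127 F [-0.7   0.05  1.08] Mz 0.139 w 13.9 q6 -77.8
t 6.7 yaw [-90.14  -0.28  42.29] pos [570.  107.7 306. ] bearing 42.06 rad 24.9 axis torque 0.102 F [-0.59  0.36  0.42] Mz 0.119 w 13.7 q6 -77.8
```

Call:
{"op": "move_arm", "data": {"steps": "0 0 0.0036 0 0.167 0"}}

```text
time_s: 6.78
ee_pos: [568.6, 109.2, 306.0]
ee_rot: [-90.1, -0.3, 37.3]
ft_force: [-1.5, 1.3, 2.3]
gripper_width: 13.7
```

```bash
python3 -c "
from feel import *
feel()"
```

```text
t 6.7833 yaw [-90.11  -0.3   37.35] pos [568.6 109.2 306. ] bearing 37.28 rad 24.9 axis torque 0.166 F [-1.46  1.27  2.3 ] Mz 0.213 w 13.7 q6 -83.0
```

Call:
{"op": "move_arm", "data": {"steps": "0 0 0.0036 0 0.167 0"}}

```text
time_s: 6.87
ee_pos: [567.2, 111.1, 306.0]
ee_rot: [-90.1, -0.3, 32.1]
ft_force: [-1.6, 1.1, 1.1]
gripper_width: 13.9
```

```bash
python3 -c "
from feel import *
feel()"
```

```text
t 6.8667 yaw [-90.07  -0.32  32.12] pos [567.2 111.1 306. ] bearing 32.04 rad 25.0 axis torque 0.13 F [-1.6   1.1   1.08] Mz 0.175 w 13.9 q6 -88.4
```

Tracking is clean. Single torque readings are noisy (about 0.03 N m), so at each station I'll average readings over several side frames, and track the pad's descent by sub-pixel correlation.

```bash
cat > stn.py <<'E'
# station: mean torque about the screw axis and mean side picture
from go import *
import sys
A=np.array([588.4,124.3,0]);T=[];Y=[];B=[];I=[]
for i in range(8):
    s=r.state();e=s["ee_pos"]-A;e[2]=0
    T.append(s["moment"][2]+np.cross(e/1000,s["ft_force"])[2]);Y.append(s["ee_rot"][2]);B.append(np.degrees(np.arctan2(-e[1],-e[0])))
    I.append(r.get_image("side")[0].astype(np.float32)[100:220,210:320])
I=np.mean(I,0);np.save(f"pics/s_{int(round(np.mean(Y)*10)):04d}.npy",I)
print("t",round(s["time_s"],2),"yaw %.2f bearing %.2f rad %.1f torque %.3f +- %.3f"%(np.mean(Y),np.mean(B),np.hypot(*e[:2]),np.mean(T),np.std(T)/8**.5),s["ee_pos"].round(1),"q6",s["qpos"][5].round(1),"w",round(s["gripper_width"],1))
E
python3 stn.py
```

```text
t 7.22 yaw 32.30 bearing 31.94 rad 24.9 torque -0.102 +- 0.033 [567.3 111.  306. ] q6 -88.1 w 13.9
```

Call:
{"op": "move_arm", "data": {"steps": "0 0 0.0036 0 0.167 0"}}

```text
time_s: 7.35
ee_pos: [566.2, 112.8, 306.0]
ee_rot: [-90.0, -0.3, 27.5]
ft_force: [-1.2, 2.1, 0.4]
gripper_width: 13.7
```

```bash
python3 stn.py
```

```text
t 7.7 yaw 27.43 bearing 27.09 rad 25.0 torque -0.081 +- 0.035 [566.2 112.9 306. ] q6 -93.2 w 13.9
```

Call:
{"op": "move_arm", "data": {"steps": "0 0 0.0036 0 0.167 0"}}

```text
time_s: 7.83
ee_pos: [565.3, 114.7, 306.0]
ee_rot: [-90.0, -0.3, 22.6]
ft_force: [-2.1, 2.6, 0.9]
gripper_width: 14.1
```

```bash
python3 stn.py
```

```text
t 8.18 yaw 22.49 bearing 22.16 rad 25.1 torque -0.091 +- 0.040 [565.2 114.8 306. ] q6 -98.4 w 13.8
```

Static averages are useless because the torque unloads at rest. Only readings right after motion count. Checking how well the picture tracks the pad.

```bash
cat > trk.py <<'E'
import numpy as np,cv2,glob
fs=sorted(glob.glob("pics/s_*.npy"),key=lambda f:-int(f[7:-4]));I=[np.load(f) for f in fs]
def g(a,x0,x1,y0,y1): return np.ascontiguousarray(a[y0:y1,x0:x1].mean(-1))
import sys
b=tuple(map(int,sys.argv[1:5]))
for f,a in zip(fs,I):
    A=g(I[0],*b);B=g(a,*b);(d,rs)=cv2.phaseCorrelate(A,B,cv2.createHanningWindow(A.shape[::-1],cv2.CV_32F));print(f,np.round(d,3),round(rs,2))
E
python3 - <<'E'
import numpy as np,cv2
a=np.load("pics/s_0225.npy");b=np.load("pics/s_0323.npy")
d=np.clip(128+3*(a-b),0,255)
cv2.imwrite("pics/trk.png",np.hstack([cv2.resize(x[30:100,10:80].astype(np.uint8)[...,::-1],None,fx=5.5,fy=5.5,interpolation=cv2.INTER_NEAREST) for x in(a,d)]))
E
```

```text
(no output)
```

View pics/trk.png

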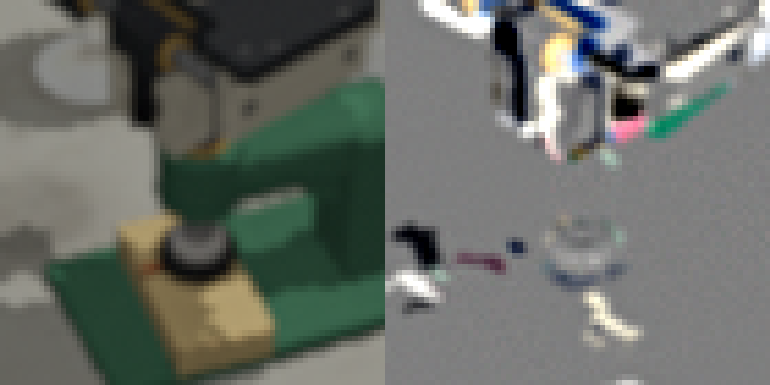

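The pad is clearly visible in the side crop (full-picture pixel ~(255,175)) and moves between stations. I'll measure its lower rim sub-pixel and convert it to a height with the camera model.

```bash
cat > rim.py <<'E'
# lower rim row of the black pad against the buff block; predicted rows for given underside heights
from go import *
import glob
cm=r.camera_model("side");K=cm["K"];Rc=Ro.from_euler("xyz",cm["orientation"],degrees=True)
def pr(p): c=Rc.inv().apply(np.atleast_2d(p)-cm["xyz"]);return (c@K.T)[:,:2]/c[:,2:]
a=np.linspace(0,2*np.pi,721);circ=lambda z:pr(np.c_[588.4+20*np.cos(a),124.3+20*np.sin(a),0*a+z])
for z in(32,34,36,38): q=circ(z);print("z",z,"bottom",q[q[:,1].argmax()].round(2),"cols",q[:,0].min().round(1),q[:,0].max().round(1))
c0=int(round(circ(34)[circ(34)[:,1].argmax(),0]))
F=[(int(f[7:-4])/10,np.load(f)) for f in glob.glob("pics/s_*.npy")]
z=np.load("pics/side1.npz")["p"][100:220,210:320].astype(np.float32);F.append((42.3,z))
def edge(v,lev):
    i=v.argmin();
    for j in range(i,len(v)-1):
        if v[j]<=lev<v[j+1]: return j+(lev-v[j])/(v[j+1]-v[j])
for y,I in sorted(F,key=lambda t:-t[0]):
    g=I[...,0];E=[edge(g[66:90,c-210],95) for c in range(c0-3,c0+4)]
    print(y,[None if e is None else round(e+166,2) for e in E],"mean",np.round(np.mean([e for e in E if e])+166,3))
E
python3 rim.py; python3 -c "
import numpy as np
for n in('0323','0225'):print(np.load(f'pics/s_{n}.npy')[66:90,42:48,0].mean(1).round())"
```

```text
z 32 bottom [255.33 182.31] cols 247.7 262.6
z 34 bottom [255.34 181.75] cols 247.7 262.6
z 36 bottom [255.36 181.18] cols 247.7 262.7
z 38 bottom [255.38 180.62] cols 247.7 262.7
42.3 [np.float32(180.75), np.float32(180.94), np.float32(180.98), np.float32(181.0), np.float32(181.04), np.float32(181.1), np.float32(180.76)] mean 180.938
32.3 [np.float32(180.73), np.float32(180.99), np.float32(181.3), np.float32(181.52), np.float32(181.51), np.float32(181.19), np.float32(180.82)] mean 181.151
27.4 [np.float32(181.0), np.float32(181.28), np.float32(181.53), np.float32(181.69), np.float32(181.62), np.float32(181.26), np.float32(180.9)] mean 181.325
22.5 [np.float32(181.22), np.float32(181.52), np.float32(181.7), np.float32(181.82), np.float32(181.68), np.float32(181.32), np.float32(180.93)] mean 181.455
[ 27.  26.  28.  40.  56.  66.  71.  86. 100.  98.  81.  54.  25.  15.
  42.  88. 119. 126. 124. 123. 122. 123. 124. 124.]
[ 28.  26.  29.  40.  53.  63.  70.  81.  96. 101.  90.  64.  31.  13.
  28.  73. 113. 134. 135. 127. 123. 125. 126. 125.]
```

Rim tracking works: 0.15 px per 5°, as predicted. I'll continue in 5° stations, keeping the first (kinetic) torque reading as well.

```bash
sed -i 's/range(8)/range(6)/; s/"q6"/"T0",round(T[0],3),"q6"/' stn.py; cp stn.py stn2.py; echo ok
```

```text
ok
```

Call:
{"op": "move_arm", "data": {"steps": "0 0 0.0018 0 0.083 0;0 0 0.0018 0 0.083 0"}}

```text
time_s: 8.4
ee_pos: [564.5, 116.7, 306.0]
ee_rot: [-90.0, -0.3, 17.6]
ft_force: [-2.5, 4.4, 0.5]
gripper_width: 13.5
```

```bash
python3 stn.py
```

```text
t 8.65 yaw 17.67 bearing 17.41 rad 25.1 torque -0.047 +- 0.037 [564.5 116.8 306. ] T0 0.131 q6 -103.4 w 13.7
```

Call:
{"op": "move_arm", "data": {"steps": "0 0 0.0018 0 0.083 0;0 0 0.0018 0 0.083 0"}}

```text
time_s: 8.87
ee_pos: [563.9, 118.7, 306.0]
ee_rot: [-90.0, -0.3, 12.9]
ft_force: [-2.6, 4.3, 1.0]
gripper_width: 13.6
```

```bash
python3 stn.py;python3 rim.py|tail -5
```

```text
t 9.12 yaw 12.94 bearing 12.67 rad 25.1 torque -0.049 +- 0.036 [563.9 118.8 306. ] T0 0.118 q6 -108.4 w 14.1
32.3 [np.float32(180.73), np.float32(180.99), np.float32(181.3), np.float32(181.52), np.float32(181.51), np.float32(181.19), np.float32(180.82)] mean 181.151
27.4 [np.float32(181.0), np.float32(181.28), np.float32(181.53), np.float32(181.69), np.float32(181.62), np.float32(181.26), np.float32(180.9)] mean 181.325
22.5 [np.float32(181.22), np.float32(181.52), np.float32(181.7), np.float32(181.82), np.float32(181.68), np.float32(181.32), np.float32(180.93)] mean 181.455
17.7 [np.float32(181.23), np.float32(181.68), np.float32(181.89), np.float32(181.87), np.float32(181.7), np.float32(181.44), np.float32(181.13)] mean 181.564
12.9 [np.float32(181.32), np.float32(181.75), np.float32(181.96), np.float32(181.9), np.float32(181.75), np.float32(181.49), np.float32(181.16)] mean 181.619
```

Call:
{"op": "move_arm", "data": {"steps": "0 0 0.0018 0 0.083 0;0 0 0.0018 0 0.083 0"}}

```text
time_s: 9.33
ee_pos: [563.6, 120.7, 306.0]
ee_rot: [-89.9, -0.3, 8.3]
ft_force: [-2.0, 4.5, 1.5]
gripper_width: 13.9
```

```bash
python3 stn.py; cat >> rim.py <<'E'
print("upper rim edge / inner top-face edge")
def down(v,lev):
    i=v.argmax()
    for j in range(i,len(v)-1):
        if v[j]>lev>=v[j+1]: return j+(v[j]-lev)/(v[j]-v[j+1])
    return np.nan
for y,I in sorted(F,key=lambda t:-t[0]):
    g=I[...,0];print(y,"full", np.round([np.nanmean([down(g[70:80,c-210],L) for c in range(250,261)])+170 for L in(45,55,65)],3), "lower edge lev 50,70", np.round([np.mean([edge(g[66:90,c-210],L) for c in range(253,260)])+166 for L in(40,60,80)],3))
E
python3 rim.py|tail -8
```

```text
t 9.58 yaw 8.28 bearing 8.02 rad 25.1 torque -0.047 +- 0.045 [563.5 120.8 306. ] T0 0.188 q6 -113.2 w 13.5
upper rim edge / inner top-face edge
42.3 full [176.219 175.859 175.498] lower edge lev 50,70 [179.661 180.129 180.539]
32.3 full [176.549 176.175 175.808] lower edge lev 50,70 [179.931 180.361 180.764]
27.4 full [176.713 176.336 175.982] lower edge lev 50,70 [180.073 180.489 180.906]
22.5 full [176.846 176.497 176.146] lower edge lev 50,70 [180.172 180.609 181.027]
17.7 full [176.964 176.61  176.254] lower edge lev 50,70 [180.348 180.806 181.192]
12.9 full [177.079 176.72  176.352] lower edge lev 50,70 [180.425 180.869 181.245]
8.3 full [177.21  176.848 176.48 ] lower edge lev 50,70 [180.575 180.988 181.34 ]
```

The pad is still descending at 8.3° yaw (34° turned). Continuing.

Call:
{"op": "move_arm", "data": {"steps": "0 0 0.0018 0 0.083 0;0 0 0.0018 0 0.083 0"}}

```text
time_s: 9.8
ee_pos: [563.3, 122.7, 306.0]
ee_rot: [-89.9, -0.3, 3.6]
ft_force: [-2.9, 4.9, 1.4]
gripper_width: 13.7
```

```bash
sed -i 's/%04d/%04d/; s/:04d}/:+05d}/' stn.py; python3 stn.py
```

```text
t 10.05 yaw 3.66 bearing 3.41 rad 25.1 torque -0.033 +- 0.029 [563.3 122.8 306. ] T0 0.085 q6 -118.0 w 14.1
```

Call:
{"op": "move_arm", "data": {"steps": "0 0 0.0018 0 0.083 0;0 0 0.0018 0 0.083 0"}}

```text
time_s: 10.27
ee_pos: [563.2, 124.7, 306.0]
ee_rot: [-89.9, -0.3, -1.0]
ft_force: [-2.3, 4.4, 1.0]
gripper_width: 13.8
```

```bash
python3 stn.py; python3 rim.py|tail -5
```

```text
t 10.52 yaw -0.94 bearing -1.17 rad 25.2 torque 0.010 +- 0.042 [563.2 124.8 306. ] T0 0.182 q6 -122.8 w 13.9
17.7 full [176.964 176.61  176.254] lower edge lev 50,70 [180.348 180.806 181.192]
12.9 full [177.079 176.72  176.352] lower edge lev 50,70 [180.425 180.869 181.245]
8.3 full [177.21  176.848 176.48 ] lower edge lev 50,70 [180.575 180.988 181.34 ]
3.7 full [177.32  176.947 176.56 ] lower edge lev 50,70 [180.586 180.993 181.344]
-0.9 full [177.315 176.947 176.56 ] lower edge lev 50,70 [180.592 180.997 181.339]
```

The pad stopped moving between yaw 8.3° and 3.7°. The rim edges put contact at about 6°, or 36° = 0.63 rad of turn, which is within the stated range. The target is therefore yaw ≈ -19°.

Call:
{"op": "move_arm", "data": {"steps": "0 0 0.0019 0 0.087 0;0 0 0.0019 0 0.087 0;0 0 0.0019 0 0.087 0;0 0 0.0019 0 0.087 0;0 0 0.0019 0 0.087 0;0 0 0.0019 0 0.087 0"}}

```text
time_s: 11.07
ee_pos: [564.1, 131.3, 306.0]
ee_rot: [-89.8, -0.3, -15.9]
ft_force: [-1.7, 3.8, 0.9]
gripper_width: 14.1
```

```bash
python3 stn.py; python3 rim.py|tail -3
```

```text
t 11.32 yaw -15.89 bearing -16.25 rad 25.2 torque 0.028 +- 0.039 [564.2 131.3 306. ] T0 0.213 q6 -138.3 w 13.6
3.7 full [177.32  176.947 176.56 ] lower edge lev 50,70 [180.586 180.993 181.344]
-0.9 full [177.315 176.947 176.56 ] lower edge lev 50,70 [180.592 180.997 181.339]
-15.9 full [177.316 176.925 176.509] lower edge lev 50,70 [180.601 181.003 181.347]
```

Call:
{"op": "move_arm", "data": {"steps": "0 0 0.0024 0 0.112 0;0 0 0 0 0 0;0 0 0 0 0 0;0 0 0 0 0 0"}}

```text
time_s: 11.7
ee_pos: [564.5, 132.5, 306.0]
ee_rot: [-89.8, -0.3, -18.5]
ft_force: [-2.7, 4.8, 0.9]
gripper_width: 13.8
```

```bash
python3 stn.py
```

```text
t 11.95 yaw -18.54 bearing -18.92 rad 25.3 torque -0.025 +- 0.025 [564.5 132.5 306. ] T0 -0.162 q6 -141.2 w 14.0
```

Call:
{"op": "move_arm", "data": {"steps": "0 0 0 0 0 0;0 0 0 0 0 0;0 0 0 0 0 0;0 0 0 0 0 0;0 0 0 0 0 0", "claw": -0.3}}

```text
time_s: 12.42
ee_pos: [565.1, 130.8, 306.0]
ee_rot: [-89.9, -0.3, -18.6]
ft_force: [0.5, 0.1, -0.6]
gripper_width: 41.5
```

Call:
{"op": "move_arm", "data": {"steps": "0 -0.03 0 0 0 0;0 -0.05 0 0 0 0;0 -0.05 0 0 0 0;0 -0.03 0 0 0 0;0 0 0 0 0 0;0 0 0 0 0 0"}}

```text
time_s: 12.92
ee_pos: [564.4, 129.4, 404.5]
ee_rot: [-90.1, -0.2, -18.7]
ft_force: [-0.2, -1.0, -0.6]
gripper_width: 57.3
```

```bash
python3 - <<'E'
from go import *
s=r.state();print(s["time_s"],s["ee_pos"],s["ee_rot"],s["ft_force"],s["gripper_width"])
for n in("wrist","side"):
    cm=r.camera_model(n);p,d=r.get_image(n);P=pts(cm,d);q=p.astype(int)
    for nm,c in(("tag",(588.4,124.3)),("book",(560,-128))):
        rr=np.hypot(P[...,0]-c[0],P[...,1]-c[1]);m=(P[...,2]>148)&(P[...,2]<165)&(d>0)&(q.max(-1)<80)&(rr<45)&(rr>13)
        if m.sum()>20: a=P[m][:,:2];w=np.linalg.svd(a-a.mean(0),full_matrices=False)[2][0];print(n,nm,m.sum(),a.mean(0),np.degrees(np.arctan(w[1]/w[0])))
    cv2.imwrite(f"pics/end_{n}.png",p[...,::-1])
a=cv2.imread("pics/end_wrist.png");b=cv2.imread("pics/end_side.png")
cv2.imwrite("pics/end.png",np.hstack([cv2.resize(a[:300],None,fx=.8,fy=.8),cv2.resize(b[100:300,190:340],(180*2-0,240*2))[:240]]))
E
python3 - <<'E'
import sys;sys.path.insert(0,'.')
from station import r
from h import *
z=np.load("pics/side0.npz");P=pts(r.camera_model("side"),z["d"]);q=z["p"].astype(int)
rr=np.hypot(P[...,0]-560,P[...,1]+128);m=(P[...,2]>148)&(P[...,2]<165)&(q.max(-1)<80)&(rr<45)&(rr>13);a=P[m][:,:2];w=np.linalg.svd(a-a.mean(0),full_matrices=False)[2][0];print("book before",m.sum(),np.degrees(np.arctan(w[1]/w[0])))
E
```

```text
12.9167 [564.40617785 129.42985013 404.52841578] [-90.14630904  -0.19232044 -18.66440595] [-0.15859219 -1.03537269 -0.59530624] 57.25333342311293
wrist tag 783 [578.1189696  126.77311814] -17.812151727269622
side tag 125 [587.07769738 119.86505838] -17.936155488782084
side book 143 [ 552.85909475 -140.99649636] 63.077383821429606
book before 141 63.10730083497024
```

View pics/end.png

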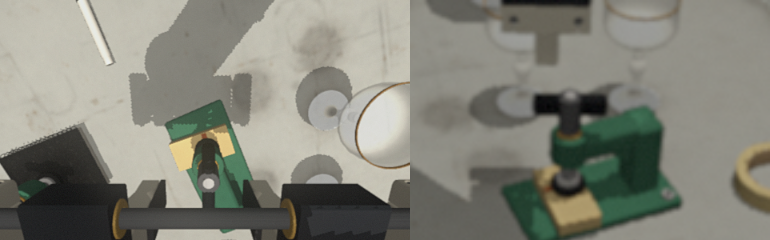

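The end view shows the gripper clear, the bar at about -18°, the pad seated on the block and the block in place. Handing in.

```bash
python3 -c "
from station import r
print(r.finish_job())"
```

```text
the job is handed in; nothing more can be done
None
```

I turned the tag clamp's handle clockwise until its pad met the block, then about 24° further. After that I let go, raised the arm clear and handed the job in at about 13 s. No verdict is reported, so this rests on my own checks.

- **Grip:** My first pinch, on the screw axis, closed on a 24 mm round hub instead of the 14 mm bar. I released it without turning anything and pinched the bar 25 mm out from the axis.
- **Contact:** The side camera showed the pad's rim stop descending at about 6° yaw. That is about 36° (0.63 rad) after the start, inside the 0.2 to 1.0 rad given. The pad's rim edges disagreed, putting contact anywhere between about 4° and 8°.
- **Snugging:** The bar finished at -18° to -18.5° (wrist and side views), so the extra turn is about 24°, give or take 2 to 3°.
- **Feel:** Torque was a weak check. Readings while turning scattered from 0.09 to 0.21 N m, with 0.21 after contact, which agrees with contact but could not locate it. At rest the torque relaxed, so those averages were no use.
- **Surroundings:** The notebook clamp's handle reads 63.1° before and after. In the last view the tag block looks unmoved and the gripper is clear. The highest wrist force I read was about 24 N, during the first pinch.

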